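Turn the flip menu's leaf over to the other side

ROBOT

A 6-joint arm with a two-finger parallel gripper is mounted at the origin on a cart in front of the work surface, level with it; the furniture and walls round the work are solid. World frame = base frame: x ahead of the robot, y to its left, z up, the work surface at z = 0. Lengths are in mm, angles in rad, forces in N, time in s.
With the tool pointing down it reaches from about 350 to 975 mm from the base axis. Payload 4.9 kg.
Tool frame: the origin (TCP) lies midway between the tips of the shut fingers; the grasp point (between the pads) lies 19 mm behind it (r.grip_depth is the distance from the TCP to the grasp point, in mm); z points along the fingers, y is the line along which they close (so a half turn about z gives the same grasp; the last joint's range is limited). The gripper opens to 85 mm and grips with 20 to 120 N. Pads are 22 mm wide; open, the fingers measure 114 mm over their backs; the gripper's body (76 mm by 85 mm) begins 54 mm behind the grasp point. The pads swing forward as they close: fully open they stand 13 mm farther back than shut.
Start: joints at [1.016, 0.053, 1.613, -0, 1.476, -0.119], TCP at [263.822, 566.568, 231.304] pointing down, gripper open.
Joint ranges: [-3.01, 3.01], [-1.01, 2.22], [0.06, 2.58], [-1.02, 4.17], [0.09, 2.62], [-3.14, 3.14]. Speed limits (rad/s): [2.57, 2.57, 3.14, 3.14, 3.14, 3.14].

INTERFACE

Orientations are given as [roll, pitch, yaw] about the fixed x, y, z axes, in that order (R = Rz(yaw) Ry(pitch) Rx(roll)).
In Python, from bench import r gives the robot as it stands.
- The arm moves only by the shell command python3 jog.py 'ROWS'. ROWS is rows parted by semicolons, their numbers by spaces, 1 to 8 of them, each of 7 numbers: a rotation vector rx, ry, rz in rad, then dx, dy, dz in mm, then the opening from 0.0 (shut) to 1.0 (fully open); each row is the pose to reach, as a shift and turn from the pose commanded when the command began, along the tool's axes at that moment; what a row does not reach only later rows make up. A row lasts 1/10 s, in which the tool goes at most 50 mm and 0.15 rad, less where a joint would pass 70% of its speed; a pose out of reach is approached as far as the arm can. The fingers move at their own pace and stop on an object; the grip force is fixed at half the most. Time passes only in rows, so rows that do not move let the fingers close. It prints the time, the measured TCP pose, the force, the opening and the grip force at its end.
- r.observe(): the state, without advancing time (a new reading comes with each control period).
- r.grab_frame(name): name is "scene" or "top"; returns the picture (480x640x3 uint8, red, green, blue); there is no depth.
- r.camera_params(name): a dict with "intrinsics" (3x3 intrinsics, pixels), "world_to_cam" (4x4, takes a point from world to camera coordinates). Camera axes: x right, y up, looking along -z (the intrinsics and any distortion apply to the point x, -y, -z); pixel columns grow to the right and rows downward; lengths in mm; the calibration is good to about 2 mm. A picture is of the moment at which its call begins. camera_params takes no time and is no camera call.
- r.close_job(): hands the job in; it is judged then, once.
The state is a dict: "time_s": time; "joint_pos": joint angles; "qd": joint speeds; "joint_efforts": joint torques, N m; "eef_pos": TCP position; "ee_rot": TCP orientation; "ft_force": force on the tool from outside, world axes, zero at the start; "moment": the same for the moment, N m; "grip_width": opening from 0.0 (shut) to 1.0 (fully open); "finger_force": force on a finger pad.
Only numpy, scipy, OpenCV 4.12 (cv2) and the standard library are available. Lean on these libraries where they do the work, as an engineer would, in place of code of your own. Each camera call takes 0.05 s, during which the arm holds its last target. There are 200 camera calls.

TASK

The flip menu's white leaf has to be turned over its spine, but either the sugar jar or the cocoa shaker stands too close on the side where the leaf will come down. First push that one along the counter with the fingertips, upright and never lifted, until it stands at least 3 cm clear of where the leaf and its tab will lie; then push the leaf up from under its tab, swing it over the spine without flinging it, and press it down flat on the other side. Leave everything else on the counter where it is.

Things in the scene. Friction and masses are not known exactly. Their poses are not given: they have to be found in the camera images.
- flip_menu: Flip menu fixed flat on the counter: oak base, 226 mm along its own x (the spine), 278 mm along y, with a pile of pages on each side of the spine. Pile edges are upright, flush with the base at y = +139 and -139 mm; their tops are 38 mm above the counter. Origin: centre of underside; x points away from the robot at zero yaw, z up. The leaf starts on the +y side (left), ends on the -y side.
- menu_spine (a point): Middle of the steel hinge pin (the spine), on the leaf's turning axis, 40 mm above the counter over the menu's origin; its axes are those of the menu. At each end of the pin (menu x = +107 and -107 mm) a dark bracket 22 mm wide rises to 46 mm above the counter.
- menu_leaf (a joint): Leaf angle about the spine, rad: 0 flat on the +y pages, 1.57 upright, 3.14 (the stop) flat on the -y pages; starts between 0 and 0.08. Rigid white board, dark printed panel, 4 mm thick, 180 g, 208 mm along the spine, edge 149 mm from it; its plane passes through the axis. Stiff hinge (0.22 N m of friction): the leaf stays where it is left; about 2.5 N at the tab turns it.
- leaf_tab (a point): Middle of the outer edge of the leaf's tab, half way through its thickness; moves with the leaf. The tab is 80 mm long along the spine (menu x from -40 to 40 mm) and its outer edge is 165 mm from the spine, so it overhangs the pages by 26 mm, with 38 mm of free height between it and the counter when the leaf lies flat. Same plane and thickness as the leaf.
- sugar_jar: Sugar jar, glass with a flat metal screw lid, 61 mm across, 100 mm tall, about 0.26 kg, loose. Origin: centre of the underside; z is its upright axis. Either it or the cocoa shaker stands close beside the menu on the -y side (menu y about -179 mm, menu x within 30 mm of 0); the other stands beyond the menu, to the left.
- cocoa_shaker: Cocoa shaker, plain metal can with a perforated top, 64 mm across at the top (above 70 mm) and 61 mm below, 90 mm tall, about 0.16 kg, loose. Origin: centre of the underside; z is its upright axis. Either it or the sugar jar is the one in the way.
- tamper_a: Coffee tamper standing on its base, 58 mm across, 90 mm tall, at the front left; leave alone. Origin: centre of the underside.
- counter_bell: Counter bell, 74 mm across, 61 mm tall, at the front left; leave alone. Origin: centre of the underside.
- order_pad: Order pad, 144 x 90 x 12 mm, lying at the front right; leave alone. Origin: centre of the underside.
- marker_2: Marker pen, 126 mm long, 14 mm thick, lying on the right; leave alone. Origin: middle of the pen's underside.
- teaspoon_1: Teaspoon, 130 mm long, lying on the left; leave alone. Origin: middle of its underside.

How it is judged:
By the outcome, as a careful person would: the job done as asked, in the order asked, and still so for the second after the job is handed in, with the robot touching nothing.
It also fails if it takes over 69 s, if anything falls off the work surface, if the arm or the gripper's body presses on something with over 40 N, if the wrist force passes 120 N, or if a joint passes its speed limit or range.

## Working session

There is one attempt and no reset: what is moved stays moved. The work goes in short steps, Python scripts to look and compute and a shell command to move; the robot and the scene stay as the last step left them, time stands still between calls to the robot, and variables do not carry over. Pictures are saved under pics/ and viewed, at most 13 in all, crops included, and the job is handed in when it is done.

```bash
ls; mkdir -p pics; python3 - <<'E'
from bench import r
import cv2
for n in("scene","top"):
    cv2.imwrite(f"pics/{n}0.png",r.grab_frame(n)[:,:,::-1]); p=r.camera_params(n); print(n,p)
o=r.observe(); print(o["eef_pos"],o["ee_rot"],o["ft_force"],o["time_s"])
E
```

```text
bench.py
jog.py
pics
scene {'intrinsics': array([[474.37651203,   0.        , 316.04431446],
       [  0.        , 474.37651203, 245.47087261],
       [  0.        ,   0.        ,   1.        ]]), 'world_to_cam': array([[ 4.43159765e-01, -8.96379704e-01, -1.06230344e-02,
        -2.25387142e+02],
       [ 4.32416299e-01,  2.03371193e-01,  8.78439698e-01,
        -2.81258530e+02],
       [-7.85255097e-01, -3.93882703e-01,  4.77735124e-01,
        -7.02813069e+02],
       [ 0.00000000e+00,  0.00000000e+00,  0.00000000e+00,
         1.00000000e+00]])}
top {'intrinsics': array([[616.50709782,   0.        , 314.83408141],
       [  0.        , 616.50709782, 231.65081984],
       [  0.        ,   0.        ,   1.        ]]), 'world_to_cam': array([[ 1.24432636e-01, -9.92203242e-01, -7.01757388e-03,
        -4.34949389e+01],
       [ 8.75033236e-01,  1.06398382e-01,  4.72224757e-01,
        -5.07326568e+02],
       [-4.67796276e-01, -6.49007815e-02,  8.81450244e-01,
        -1.56818027e+03],
       [ 0.00000000e+00,  0.00000000e+00,  0.00000000e+00,
         1.00000000e+00]])}
[263.54010837 566.10184651 230.19551718] [-3.13977775e+00 -2.32498048e-04  2.70580056e+00] [ 0.36636622 -0.22924231 -0.57544958] 0.1
```

View pics/scene0.png

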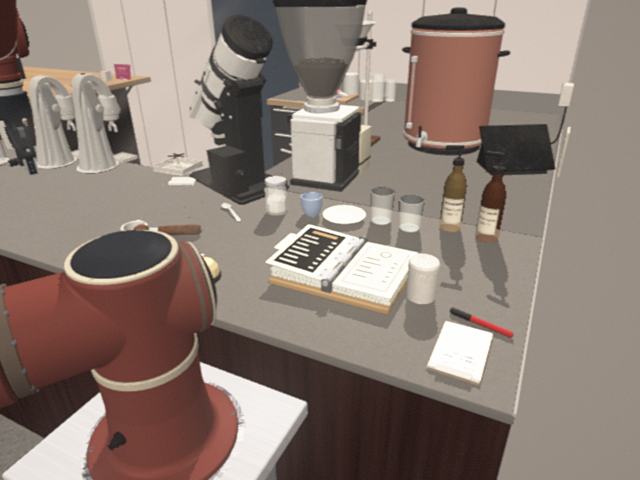

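View pics/top0.png

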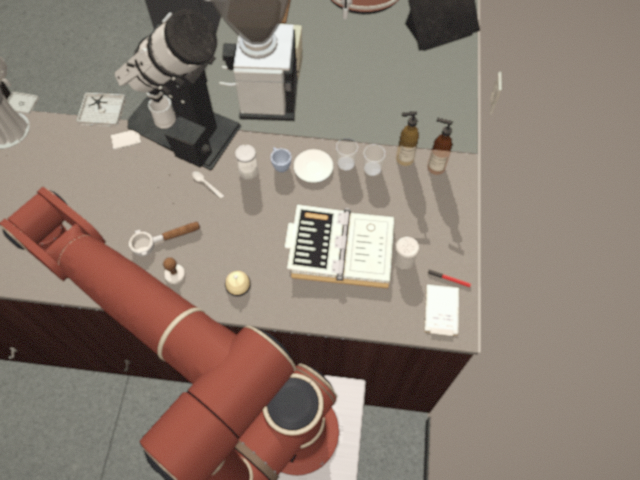

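The top view shows the menu at about (290–393, 207–285), with the leaf (dark panel) on its left and its tab at (290,236). The blocking container is at (406,250), the pad at (442,310) and the pen at (450,278). I'll enlarge this area for measuring.

```bash
python3 - <<'E'
import cv2
a=cv2.imread("pics/top0.png")[195:345,275:475]; cv2.imwrite("pics/topc.png",cv2.resize(a,None,fx=4,fy=4,interpolation=cv2.INTER_CUBIC))
a=cv2.imread("pics/scene0.png")[215:365,260:460]; cv2.imwrite("pics/scenec.png",cv2.resize(a,None,fx=4,fy=4,interpolation=cv2.INTER_CUBIC))
E
```

```text
(no output)
```

View pics/topc.png

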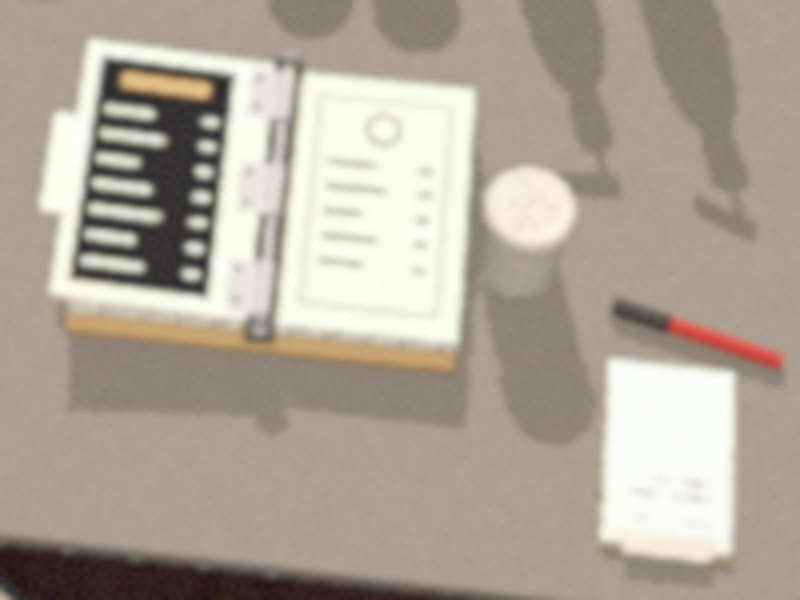

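View pics/scenec.png

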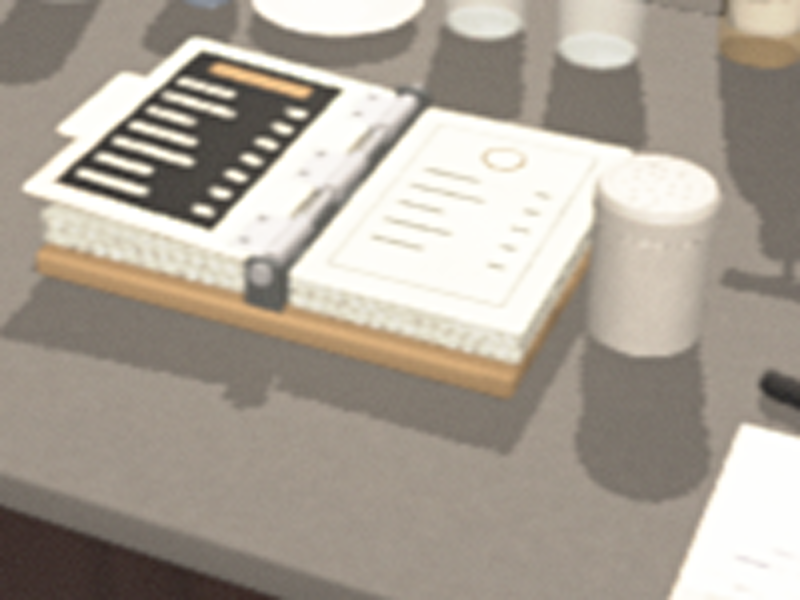

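The blocker is the white can with the perforated top, which is the cocoa shaker: top centre at crop (530,207). The leaf lies on the left, with its tab's outer edge running from (54,112) to (40,211). Next I'll fit the poses.

```bash
cat > h.py <<'E'
import numpy as np
from bench import r
from scipy.spatial.transform import Rotation as R
from scipy.optimize import least_squares
def proj(n,P):
    c=r.camera_params(n);K=c["intrinsics"];q=np.atleast_2d(P)@c["world_to_cam"][:3,:3].T+c["world_to_cam"][:3,3]
    q=q*[1,-1,-1];u=q@K.T;return u[:,:2]/u[:,2:]
def back(n,uv,z):
    c=r.camera_params(n);K=c["intrinsics"];W=c["world_to_cam"];C=-W[:3,:3].T@W[:3,3]
    uv=np.atleast_2d(uv);d=np.c_[uv,np.ones(len(uv))]@np.linalg.inv(K).T*[1,-1,-1]@W[:3,:3]
    return C+d*((z-C[2])/d[:,2])[:,None]
def crop(n,xy):
    o=dict(top=(275,195),scene=(260,215))[n];return (np.atleast_2d(xy)+.5)/4-.5+np.array(o)
E
python3 - <<'E'
from h import *
np.set_printoptions(precision=1,suppress=True)
# menu points: (cam, crop px, menu coords)
D=[("top",(476,88),(113,-139,38)),("top",(459,346),(-113,-139,38)),("top",(453,371),(-113,-139,0)),("top",(67,332),(-113,139,0)),
("top",(54,112),(40,165,40)),("top",(40,211),(-40,165,40)),("top",(289,58),(107,0,46)),
("scene",(512,395),(-113,-139,0)),("scene",(38,265),(-113,139,0)),("scene",(524,355),(-113,-139,38)),("scene",(634,150),(113,-139,38)),("scene",(124,72),(40,165,40)),("scene",(58,132),(-40,165,40))]
def W(p,m): 
    c,s=np.cos(p[2]),np.sin(p[2]);m=np.array(m,float);return np.array([p[0]+c*m[0]-s*m[1],p[1]+s*m[0]+c*m[1],m[2]])
f=lambda p:np.concatenate([(proj(n,W(p,m))-crop(n,x))[0] for n,x,m in D])
s=least_squares(f,[500,-50,0],loss="soft_l1",x_scale=[10,10,.1]);print(s.x[:2],"yaw %.4f"%s.x[2]);print(s.fun.reshape(-1,2).round(1).tolist())
p=s.x
def M(w): c,s_=np.cos(p[2]),np.sin(p[2]);d=np.asarray(w)[:,:2]-p[:2];return np.c_[d@[c,s_],d@[-s_,c]]
for nm,n,px,z in [("shaker","top",[(530,207)],90),("shaker_sc","scene",[(657,189)],90),("shaker bottom front sc","scene",[(646,353)],0),("pad","top",[(609,359),(735,372),(733,560),(600,545)],12),("pen","top",[(617,308),(780,361)],7),("leafcorner","top",[(90,38),(50,295)],40)]:
    w=back(n,crop(n,px),z);print(nm,w[:,:2].tolist(),"menu",M(w).round(1).tolist())
w=back("top",[(281,155),(246,165),(313,165),(236,283),(207,185),(346,157),(373,160),(346,168),(374,172)],0);print(w[:,:2],M(w))
E
```

```text
[536.1 -61.4] yaw 0.0067
[[0.6, -4.6], [0.2, 0.6], [0.4, -0.3], [0.1, -0.8], [1.1, 0.2], [0.7, -0.3], [0.5, -1.4], [-0.7, 0.9], [-0.8, 1.6], [-2.6, -4.6], [0.4, -3.5], [-0.4, 3.3], [-0.3, 2.6]]
shaker [[513.4540701900489, -238.6151974648326]] menu [[-23.8, -177.1]]
shaker_sc [[506.3694190755437, -245.77118905083876]] menu [[-31.0, -184.2]]
shaker bottom front sc [[492.26985925002424, -252.67932421226172]] menu [[-45.1, -191.0]]
pad [[440.3519540661255, -308.0608356186605], [441.15644498659674, -396.48983399883497], [302.2266049197956, -397.28266495053816], [301.8841925273575, -307.3943745348194]] menu [[-97.4, -246.0], [-97.2, -334.4], [-236.1, -334.3], [-235.9, -244.4]]
pen [[483.0590968236737, -312.8585972834191], [455.7559003460259, -428.9033208419503]] menu [[-54.7, -251.1], [-82.8, -367.0]]
leafcorner [[641.1246758666856, 89.5140072767985], [429.02758742318827, 88.47531162995774]] menu [[106.0, 150.2], [-106.1, 150.6]]
[[ 839.2  170.5]
 [ 787.8  274.9]
 [ 813.3   64. ]
 [ 383.8  231.5]
 [ 699.3  382.4]
 [ 856.3  -36.6]
 [ 855.1 -123. ]
 [ 814.4  -40.9]
 [ 809.9 -129.8]] [[ 304.6  229.9]
 [ 254.   334.6]
 [ 278.   123.6]
 [-150.3  293.9]
 [ 166.2  442.7]
 [ 320.4   22.6]
 [ 318.6  -63.7]
 [ 278.4   18.7]
 [ 273.4  -70.2]]
```

```bash
python3 - <<'E'
from h import *
np.set_printoptions(precision=1,suppress=True)
D=[("top",(453,371),(-113,-139,0)),("top",(67,332),(-113,139,0)),
("top",(54,112),(40,165,40)),("top",(40,211),(-40,165,40)),("top",(90,38),(104,149,40)),("top",(50,295),(-104,149,40)),("scene",(512,395),(-113,-139,0)),("scene",(38,273),(-113,139,0))
,("scene",(193,38),(104,149,42)),("scene",(24,188),(-104,149,42)),("scene",(124,72),(40,165,40)),("scene",(58,132),(-40,165,40))]
def W(p,m): 
    c,s=np.cos(p[2]),np.sin(p[2]);m=np.array(m,float)
    a=p[3] if m[1]>145 else 0; m=np.array([m[0],m[1],m[2]+m[1]*np.sin(a)])
    return np.array([p[0]+c*m[0]-s*m[1],p[1]+s*m[0]+c*m[1],m[2]])
f=lambda p:np.concatenate([(proj(n,W(p,m))-crop(n,x))[0] for n,x,m in D])
s=least_squares(f,[500,-50,0,0],loss="soft_l1",x_scale=[10,10,.1,.1]);print(s.x);print("yaw",s.x[2],s.fun.reshape(-1,2).round(1).tolist())
E
```

```text
[535.6 -61.7   0.    0. ]
yaw 0.012771439657569534 [[0.8, -0.3], [0.3, -0.3], [0.9, -0.5], [0.7, -0.9], [0.1, -0.1], [0.8, -1.1], [-0.2, 1.0], [-0.8, 0.0], [-0.7, -0.1], [-0.4, -0.1], [-0.8, 1.1], [-0.6, 0.3]]
```

```bash
cat >> h.py <<'E'
MX,MY,MYAW=535.6,-61.7,0.0128
def m2w(m): c,s=np.cos(MYAW),np.sin(MYAW);return np.array([MX+c*m[0]-s*m[1],MY+s*m[0]+c*m[1],m[2]])
def ori(yaw,tilt):  # tool -x heads yaw-pi; tilt leans tool z towards -x of tool
    R0=R.from_euler("xyz",[np.pi,0,yaw]);x=R0.as_matrix()[:,0]
    return R.from_rotvec(np.cross([0,0,-1],-x)*tilt)*R0
def show(wps):
    "wps: (menu xyz, menu yaw, tilt): prints rows from present pose"
    o=r.observe();p0=o["eef_pos"];R0=R.from_euler("xyz",o["ee_rot"])
    for m,y,t in wps:
        w=m2w(m);rv=(R0.inv()*ori(y+MYAW,t)).as_rotvec();d=R0.inv().apply(w-p0)
        print(w.round(),"rot",rv.round(3)," d",d.round(1))
E
python3 - <<'E'
from h import *
show([((-56,-131,180),2.18,.25),((-56,-131,42),2.18,.25)])
E
```

```text
[ 481. -193.  180.] rot [ 0.062 -0.244  0.511]  d [-518.  -596.5   51.2]
[ 481. -193.   42.] rot [ 0.062 -0.244  0.511]  d [-518.  -596.3  189.2]
```

```bash
T="0.06 -0.24 0.51 -518 -596 30 0.35"; python3 jog.py '0.06 -0.24 0.51 -518 -596 30 0.35;0.06 -0.24 0.51 -518 -596 30 0.35;0.06 -0.24 0.51 -518 -596 30 0.35;0.06 -0.24 0.51 -518 -596 30 0.35;0.06 -0.24 0.51 -518 -596 30 0.35;0.06 -0.24 0.51 -518 -596 30 0.35;0.06 -0.24 0.51 -518 -596 30 0.35;0.06 -0.24 0.51 -518 -596 30 0.35'
python3 -c "
from h import *
show([((-56,-131,180),2.18,.25)])"
```

```text
time_s: 0.9
eef_pos: [374.0, 180.6, 215.6]
ee_rot: [3.139, 0.245, 2.194]
ft_force: [0.6, 0.0, -0.2]
grip_width: 0.347
finger_force: 0.0
[ 481. -193.  180.] rot [ 0.003 -0.005  0.001]  d [-346.8 -131.5  123. ]
```

```bash
python3 jog.py '0 0 0 -347 -131 123 0.35;0 0 0 -347 -131 123 0.35;0 0 0 -347 -131 123 0.35;0 0 0 -347 -131 123 0.35;0 0 0 -347 -131 123 0.35;0 0 0 -347 -131 123 0.35;0 0 0 -347 -131 123 0.35;0 0 0 -347 -131 123 0.35'
python3 -c "
from h import *
show([((-56,-131,180),2.18,.25),((-56,-131,80),2.18,.25),((-56,-131,42),2.18,.25)])"
```

```text
time_s: 1.7
eef_pos: [481.3, -194.3, 179.9]
ee_rot: [3.139, 0.244, 2.191]
ft_force: [-0.5, 0.7, 0.9]
grip_width: 0.35
finger_force: 0.0
[ 481. -193.  180.] rot [ 0.002 -0.006 -0.002]  d [ 0.7  0.5 -0.3]
[ 481. -193.   80.] rot [ 0.002 -0.006 -0.002]  d [24.9  0.2 96.7]
[ 481. -193.   42.] rot [ 0.002 -0.006 -0.002]  d [3.400e+01 1.000e-01 1.336e+02]
```

```bash
python3 jog.py '0 0 0 12 0 48 0.35;0 0 0 25 0 97 0.35;0 0 0 29 0 115 0.35;0 0 0 34 0 133 0.35;0 0 0 34 0 133 0.35'
python3 - <<'E'
from h import *
import cv2
u=np.array([.572,-.82]);c=np.array([-24,-177])
show([((*(c-u*b),42),2.18,.25) for b in (36,30,20,10,0)]+[((*(c+u*40),42),2.18,.25)])
a=r.grab_frame("scene")[:,:,::-1][195:345,280:480];b=r.grab_frame("top")[:,:,::-1][165:315,300:500]
cv2.imwrite("pics/a1.png",cv2.resize(np.hstack([a,b]),None,fx=2,fy=2,interpolation=cv2.INTER_CUBIC))
E
```

```text
time_s: 2.2
eef_pos: [480.2, -190.3, 40.9]
ee_rot: [3.141, 0.241, 2.193]
ft_force: [0.4, 0.3, 0.4]
grip_width: 0.35
finger_force: 0.0
[ 493. -210.   42.] rot [ 0.001 -0.009  0.   ]  d [-22.8  -1.    4.4]
[ 496. -215.   42.] rot [ 0.001 -0.009  0.   ]  d [-28.6  -1.    5.9]
[ 502. -223.   42.] rot [ 0.001 -0.009  0.   ]  d [-38.3  -1.    8.3]
[ 508. -231.   42.] rot [ 0.001 -0.009  0.   ]  d [-48.1  -1.   10.7]
[ 514. -239.   42.] rot [ 0.001 -0.009  0.   ]  d [-57.8  -1.   13. ]
[ 537. -271.   42.] rot [ 0.001 -0.009  0.   ]  d [-96.6  -1.1  22.6]
```

View pics/a1.png

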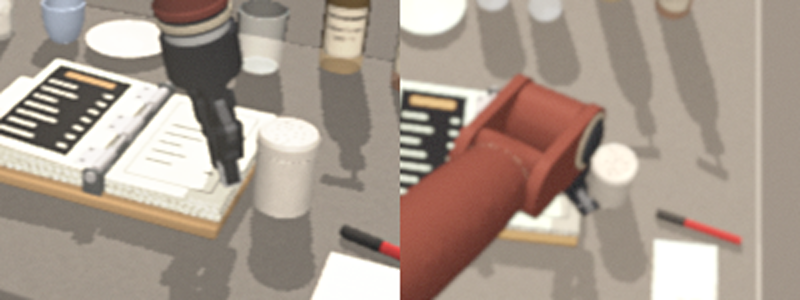

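The open fingertips are just above the right-hand pages at about (225,170) in the left panel, beside the shaker at (287,170), which hasn't moved. I'll start pushing gently.

```bash
python3 jog.py '0 0 0 -10 -1 1 0.35;0 0 0 -18 -1 3 0.35;0 0 0 -24 -1 4.5 0.35;0 0 0 -30 -1 6 0.35;0 0 0 -36 -1 7.5 0.35;0 0 0 -40 -1 8.5 0.35;0 0 0 -44 -1 9.5 0.35;0 0 0 -44 -1 9.5 0.35'
python3 - <<'E'
from h import *
import cv2
u=np.array([.572,-.82]);c=np.array([-24,-177])
show([((*(c+u*b),42),2.18,.25) for b in (0,45,)])
a=r.grab_frame("scene")[:,:,::-1][195:345,280:480];b=r.grab_frame("top")[:,:,::-1][165:315,300:500]
cv2.imwrite("pics/a2.png",cv2.resize(np.hstack([a,b]),None,fx=2,fy=2,interpolation=cv2.INTER_CUBIC))
E
```

```text
time_s: 3.1
eef_pos: [507.2, -228.4, 44.7]
ee_rot: [3.139, 0.245, 2.193]
ft_force: [-0.4, 0.5, -0.3]
grip_width: 0.35
finger_force: 0.0
[ 514. -239.   42.] rot [ 0.003 -0.005 -0.   ]  d [-11.5  -0.8   5.7]
[ 540. -276.   42.] rot [ 0.003 -0.005 -0.   ]  d [-55.2  -0.8  16.6]
```

View pics/a2.png

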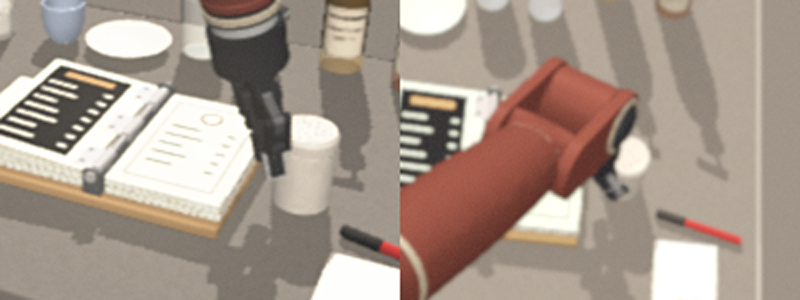

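The shaker slid upright to about (305,165) with nothing else disturbed, so I'll keep pushing.

```bash
python3 jog.py '0 0 0 -7 -1 3 0.35;0 0 0 -15 -1 5.5 0.35;0 0 0 -23 -1 8 0.35;0 0 0 -31 -1 10 0.35;0 0 0 -39 -1 12 0.35;0 0 0 -47 -1 14 0.35;0 0 0 -54 -1 16 0.35;0 0 0 -54 -1 16 0.35'
python3 jog.py '0 0 0 10 0 -3 0.35;0 0 0 30 0 -8 0.35;0 0 0 40 0 -58 0.35;0 0 0 50 0 -108 0.35;0 0 0 60 0 -158 0.2;0 0 0 60 0 -158 0'
python3 - <<'E'
from h import *
import cv2
b=r.grab_frame("top")[:,:,::-1]
cv2.imwrite("pics/a3.png",cv2.resize(b[165:315,280:480],None,fx=4,fy=4,interpolation=cv2.INTER_CUBIC))
show([((0,215,200),np.pi/2,.75),((0,215,16),np.pi/2,.75)])
E
```

```text
time_s: 4.0
eef_pos: [539.5, -275.2, 42.4]
ee_rot: [3.139, 0.246, 2.192]
ft_force: [0.3, 0.0, 0.5]
grip_width: 0.351
finger_force: 0.0
time_s: 4.6
eef_pos: [484.4, -195.6, 189.0]
ee_rot: [3.132, 0.256, 2.193]
ft_force: [0.8, -0.7, 1.2]
grip_width: 0.04
finger_force: 0.0
[533. 153. 200.] rot [ 0.303 -0.484  0.539]  d [243.1 244.  -75.3]
[533. 153.  16.] rot [ 0.303 -0.484  0.539]  d [289.1 242.7 102.8]
```

View pics/a3.png

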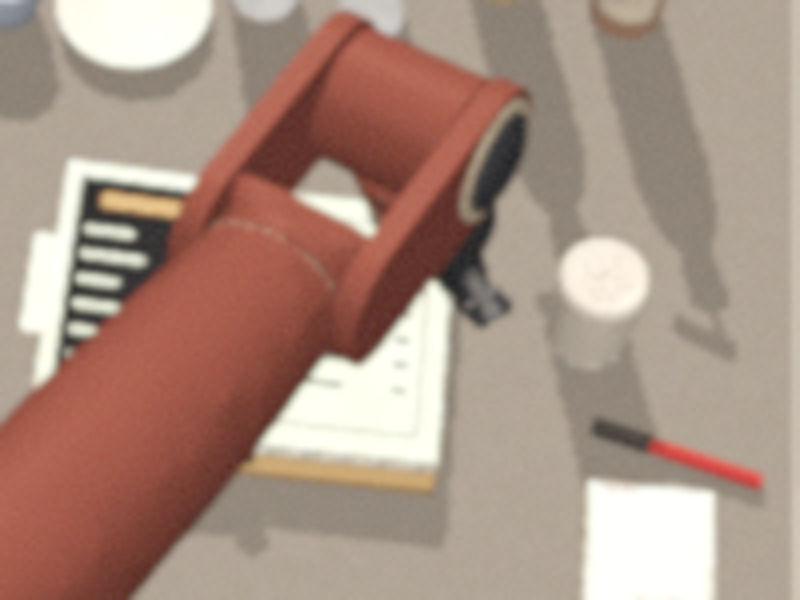

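The shaker stands upright with its top centre at crop (604,277), and the pen and pad are undisturbed. Next I'll check its clearance and go over to the tab side.

```bash
python3 jog.py '0.3 -0.48 0.54 243 244 -75 0;0.3 -0.48 0.54 243 244 -75 0;0.3 -0.48 0.54 243 244 -75 0;0.3 -0.48 0.54 243 244 -75 0;0.3 -0.48 0.54 243 244 -75 0;0.3 -0.48 0.54 243 244 -75 0;0.3 -0.48 0.54 243 244 -75 0;0.3 -0.48 0.54 243 244 -75 0'
python3 - <<'E'
from h import *
w=back("top",(np.array([[604,277]])+.5)/4-.5+[280,165],90)[0];d=w[:2]-[MX,MY];print("shaker menu",d,MYAW)
show([((0,215,200),np.pi/2,.75),((0,215,90),np.pi/2,.75),((0,215,18),np.pi/2,.75)])
print(r.observe()["joint_pos"])
E
```

```text
time_s: 5.45
eef_pos: [526.8, 127.7, 190.2]
ee_rot: [-3.126, 0.745, 1.594]
ft_force: [1.0, -0.3, -0.5]
grip_width: -0.003
finger_force: 0.0
shaker menu [  25.18263003 -240.2234423 ] 0.0128
[533. 153. 200.] rot [-0.009 -0.005  0.008]  d [ 12.    6.3 -24.6]
[533. 153.  90.] rot [-0.009 -0.005  0.008]  d [86.6  7.6 56.3]
[533. 153.  18.] rot [-0.009 -0.005  0.008]  d [135.4   8.4 109.2]
[ 0.42102174  0.12503834  1.73467242 -0.66845707  1.62750262  0.48586703]
```

Shaker centre is at menu (25,−240), which puts its edge about 43 mm clear of the tab's landing line. I'll go down outside the tab.

```bash
cat >> h.py <<'E'
def arc(th):
    rad=np.array([np.cos(th),np.sin(th)]);m=np.array([-np.sin(th),np.cos(th)]);O=np.array([0,40])
    t=max(0,.75*(1-th/(np.pi/2)));f=np.array([np.sin(t),np.cos(t)]);n=np.array([-np.cos(t),np.sin(t)])
    if th<=np.pi/2: q=165*rad-2*m+O-18*f-11*n
    else: q=(147-10*(th-1.571))*rad-2*m+O-11*n
    return ((0,*q),np.pi/2,t)
E
python3 jog.py '0 0 0 50 7 14 0;0 0 0 80 7 50 0;0 0 0 87 7.5 56 0;0 0 0 120 8 92 0;0 0 0 138 8.5 112 0;0 0 0 138 8.5 112 0'
python3 - <<'E'
from h import *
print(arc(0)); show([((0,190,14.5),np.pi/2,.75),((0,164,14.5),np.pi/2,.75),arc(0),arc(.06)])
E
```

```text
time_s: 6.05
eef_pos: [532.1, 149.2, 14.4]
ee_rot: [-3.121, 0.745, 1.595]
ft_force: [-0.5, -0.8, 0.2]
grip_width: -0.003
finger_force: 0.0
((0, np.float64(160.779079877192), np.float64(17.331574000014548)), 1.5707963267948966, 0.75)
[533. 128.  14.] rot [-0.013 -0.005  0.008]  d [-15.4   0.9  14.1]
[534. 102.  14.] rot [-0.013 -0.005  0.008]  d [-34.5   0.9  31.7]
[534.  99.  17.] rot [-0.013 -0.005  0.008]  d [-38.8   0.9  31.8]
[534.  99.  27.] rot [-0.013  0.024  0.008]  d [-45.1   0.8  24.4]
```

```bash
python3 jog.py '0 0 0 -8 1 7 0;0 0 0 -15 1 14 0;0 0 0 -22 1 20 0;0 0 0 -29 1 26 0;0 0 0 -35 1 32 0;0 0 0 -35 1 32 0'
python3 - <<'E'
from h import *
import cv2
show([arc(a) for a in np.arange(0,.5,.065)])
a=r.grab_frame("scene")[:,:,::-1][195:345,230:430]
cv2.imwrite("pics/b1.png",cv2.resize(a,None,fx=4,fy=4,interpolation=cv2.INTER_CUBIC))
E
```

```text
time_s: 6.65
eef_pos: [537.1, 102.8, 18.6]
ee_rot: [-3.134, 0.741, 1.586]
ft_force: [0.2, 0.3, -0.6]
grip_width: 0.002
finger_force: 0.0
[534.  99.  17.] rot [-0.006 -0.009  0.002]  d [-1.8 -3.6  3.5]
[534.  99.  28.] rot [-0.006  0.023  0.002]  d [-8.7 -3.6 -4.6]
[534.  99.  39.] rot [-0.006  0.054  0.002]  d [-16.   -3.7 -12.2]
[534.  98.  49.] rot [-0.006  0.085  0.001]  d [-23.9  -3.8 -19.3]
[534.  97.  59.] rot [-0.006  0.116  0.001]  d [-32.1  -3.8 -25.9]
[534.  94.  70.] rot [-0.007  0.147  0.001]  d [-40.7  -3.9 -31.9]
[534.  91.  80.] rot [-0.007  0.178  0.001]  d [-49.7  -3.9 -37.3]
[534.  88.  90.] rot [-0.007  0.209  0.001]  d [-59.   -4.  -42.1]
```

View pics/b1.png

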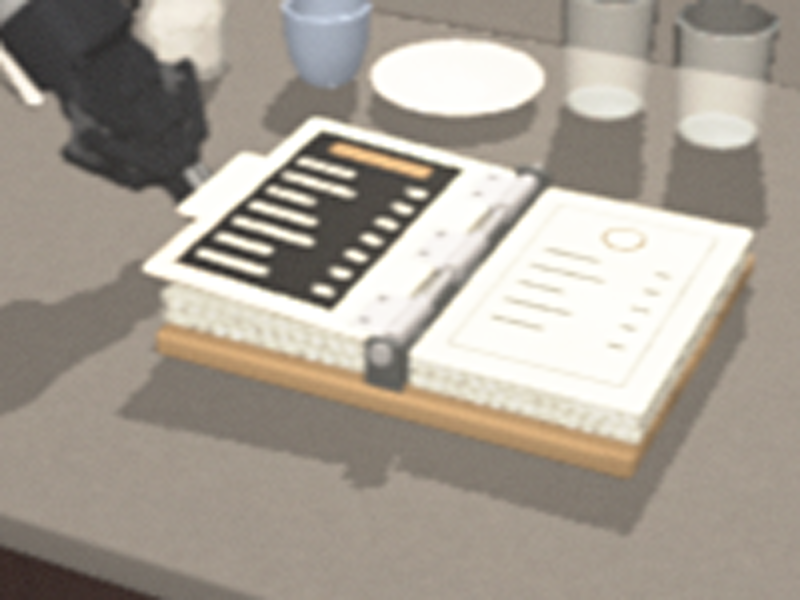

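The finger tip sits under the tab's outer edge at about (195,190), and there's no contact force. Lifting along the arc.

```bash
python3 jog.py '0 -0.01 0 -3 -3.6 4.5 0;0 0.02 0 -9 -3.6 -4 0;0 0.05 0 -16 -3.7 -12 0;0 0.085 0 -24 -3.8 -19 0;0 0.115 0 -32 -3.8 -26 0;0 0.147 0 -41 -3.9 -32 0;0 0.178 0 -50 -3.9 -37 0;0 0.209 0 -59 -4 -42 0'
python3 - <<'E'
from h import *
import cv2
show([arc(a) for a in np.arange(.52,1.05,.065)])
a=r.grab_frame("scene")[:,:,::-1][195:345,230:430]
cv2.imwrite("pics/b2.png",cv2.resize(a,None,fx=3,fy=3,interpolation=cv2.INTER_CUBIC))
E
```

```text
time_s: 7.5
eef_pos: [532.7, 90.0, 88.5]
ee_rot: [-3.132, 0.529, 1.587]
ft_force: [-1.5, 3.3, -0.8]
grip_width: -0.0
finger_force: 1.7
[534.  83.  99.] rot [-0.007  0.027  0.003]  d [-11.    0.9  -5.9]
[534.  79. 108.] rot [-0.008  0.058  0.003]  d [-19.9   0.8 -11.4]
[534.  73. 117.] rot [-0.008  0.089  0.003]  d [-29.1   0.7 -16.4]
[534.  67. 126.] rot [-0.008  0.121  0.003]  d [-38.6   0.7 -20.7]
[534.  61. 134.] rot [-0.008  0.152  0.002]  d [-48.3   0.6 -24.3]
[534.  54. 141.] rot [-0.008  0.183  0.002]  d [-58.2   0.5 -27.3]
[534.  46. 149.] rot [-0.008  0.214  0.002]  d [-68.3   0.5 -29.6]
[534.  38. 155.] rot [-0.008  0.245  0.002]  d [-78.5   0.5 -31.3]
[534.  30. 161.] rot [-0.008  0.276  0.002]  d [-88.7   0.4 -32.2]
```

View pics/b2.png

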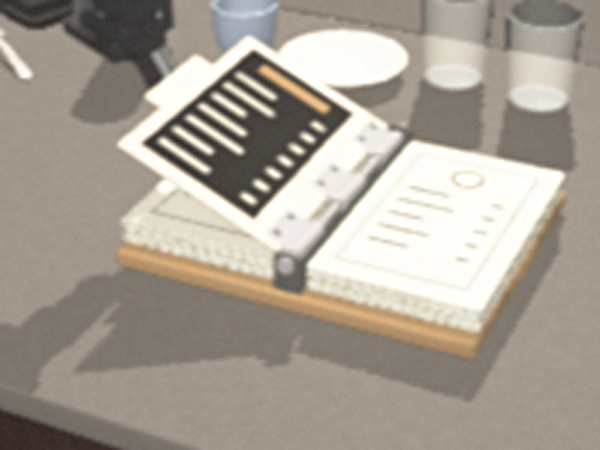

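The leaf is up about 25–30° and the finger is under the tab at (155,75). It's following well, so I'll continue the arc.

```bash
python3 jog.py '0 0.027 0 -11 0.9 -6 0;0 0.058 0 -20 0.8 -11 0;0 0.089 0 -29 0.7 -16 0;0 0.121 0 -39 0.7 -21 0;0 0.152 0 -48 0.6 -24 0;0 0.183 0 -58 0.5 -27 0;0 0.214 0 -68 0.5 -30 0;0 0.245 0 -78 0.5 -31 0'
python3 - <<'E'
from h import *
show([arc(a) for a in np.arange(1.04,1.57,.065)])
E
```

```text
time_s: 8.35
eef_pos: [534.7, 37.9, 155.0]
ee_rot: [-3.134, 0.286, 1.585]
ft_force: [-0.7, 3.3, 1.0]
grip_width: 0.002
finger_force: 1.3
[534.  30. 161.] rot [-0.007  0.032  0.001]  d [-9.6 -0.4 -3.5]
[535.  21. 167.] rot [-0.008  0.064  0.001]  d [-19.5  -0.5  -6.3]
[535.  12. 171.] rot [-0.008  0.095  0.001]  d [-29.5  -0.5  -8.4]
[535.   3. 176.] rot [-0.008  0.126  0.001]  d [-39.7  -0.5  -9.8]
[535.  -7. 179.] rot [-0.008  0.157  0.   ]  d [-49.9  -0.5 -10.5]
[535. -17. 182.] rot [-0.008  0.188  0.   ]  d [-60.1  -0.6 -10.6]
[535. -27. 184.] rot [-0.008  0.219  0.   ]  d [-70.3  -0.6 -10. ]
[535. -37. 186.] rot [-0.008  0.25   0.   ]  d [-80.4  -0.6  -8.7]
[535. -47. 187.] rot [-0.008  0.281  0.   ]  d [-90.4  -0.6  -6.7]
```

```bash
python3 jog.py '0 0.032 0 -10 -0.4 -3.5 0;0 0.064 0 -19.5 -0.5 -6 0;0 0.095 0 -29.5 -0.5 -8.4 0;0 0.126 0 -40 -0.5 -10 0;0 0.157 0 -50 -0.5 -10.5 0;0 0.188 0 -60 -0.6 -10.6 0;0 0.219 0 -70 -0.6 -10 0;0 0.25 0 -80 -0.6 -8.7 0'
python3 - <<'E'
from h import *
show([arc(a) for a in np.arange(1.56,2.1,.065)])
E
```

```text
time_s: 9.15
eef_pos: [535.2, -36.7, 186.0]
ee_rot: [-3.134, 0.036, 1.583]
ft_force: [-0.5, 1.8, -0.2]
grip_width: -0.002
finger_force: 0.7
[535. -47. 187.] rot [-0.008  0.031 -0.001]  d [-10.3   0.   -0.6]
[536. -57. 186.] rot [-0.008  0.036 -0.001]  d [-19.9   0.1   0.4]
[536. -66. 185.] rot [-0.008  0.036 -0.001]  d [-29.3   0.1   2. ]
[536. -75. 183.] rot [-0.008  0.036 -0.001]  d [-38.5   0.1   4.3]
[536. -84. 181.] rot [-0.008  0.036 -0.001]  d [-47.5   0.1   7.2]
[536. -93. 177.] rot [-0.008  0.036 -0.001]  d [-56.2   0.2  10.6]
[ 536. -102.  174.] rot [-0.008  0.036 -0.001]  d [-64.6   0.2  14.6]
[ 536. -110.  170.] rot [-0.008  0.036 -0.001]  d [-72.8   0.2  19. ]
[ 536. -118.  165.] rot [-0.008  0.036 -0.001]  d [-80.6   0.3  24. ]
```

```bash
python3 jog.py '0 0.03 0 -10 0 -0.6 0;0 0.036 0 -20 0 0.4 0;0 0.036 0 -29 0 2 0;0 0.036 0 -38.5 0 4.3 0;0 0.036 0 -47.5 0 7 0;0 0.036 0 -56 0 10.6 0;0 0.036 0 -64.6 0 14.6 0;0 0.036 0 -72.8 0 19 0'
python3 - <<'E'
from h import *
import cv2
show([arc(a) for a in np.arange(2.08,2.61,.065)])
a=r.grab_frame("scene")[:,:,::-1][165:315,230:430]
cv2.imwrite("pics/b3.png",cv2.resize(a,None,fx=3,fy=3,interpolation=cv2.INTER_CUBIC))
E
```

```text
time_s: 9.95
eef_pos: [536.5, -111.1, 169.8]
ee_rot: [-3.135, 0.002, 1.582]
ft_force: [-0.1, 1.6, 1.3]
grip_width: -0.003
finger_force: 0.6
[ 536. -118.  165.] rot [-0.006  0.002 -0.001]  d [-7.1 -0.2  5. ]
[ 536. -126.  160.] rot [-0.006  0.002 -0.001]  d [-14.7  -0.2  10.2]
[ 537. -133.  154.] rot [-0.006  0.002 -0.001]  d [-21.9  -0.1  15.8]
[ 537. -140.  148.] rot [-0.006  0.002 -0.001]  d [-28.7  -0.1  21.9]
[ 537. -146.  141.] rot [-0.006  0.002 -0.001]  d [-35.   -0.   28.4]
[ 537. -152.  135.] rot [-0.006  0.002 -0.001]  d [-40.9   0.   35.3]
[ 537. -157.  127.] rot [-0.006  0.002 -0.001]  d [-46.4   0.1  42.5]
[ 537. -162.  120.] rot [-0.006  0.002 -0.001]  d [-51.3   0.1  50. ]
[ 537. -167.  112.] rot [-0.006  0.002 -0.001]  d [-55.6   0.2  57.7]
```

View pics/b3.png

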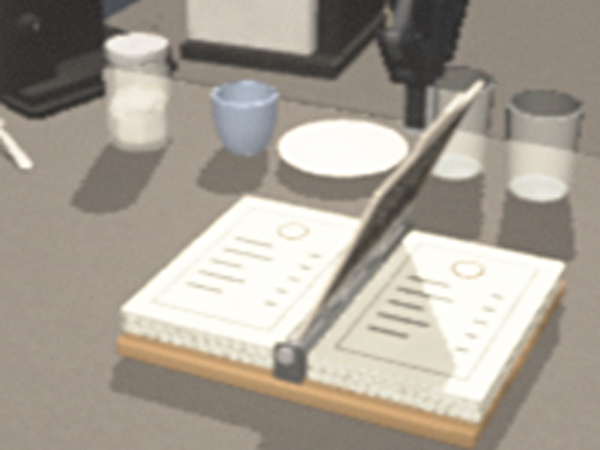

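The leaf is past upright, leaning to the right at (430,140), with the fingertip behind it at (415,120). Continuing down the far side.

```bash
python3 jog.py '0 0 0 -7 0 5 0;0 0 0 -15 0 10 0;0 0 0 -22 0 16 0;0 0 0 -29 0 22 0;0 0 0 -35 0 28 0;0 0 0 -41 0 35 0;0 0 0 -46 0 42 0;0 0 0 -51 0 50 0'
python3 - <<'E'
from h import *
show([arc(a) for a in np.arange(2.6,3.15,.0675)])
E
```

```text
time_s: 10.8
eef_pos: [536.8, -161.9, 119.7]
ee_rot: [-3.136, 0.002, 1.582]
ft_force: [0.4, 0.4, 0.6]
grip_width: 0.002
finger_force: 0.4
[ 537. -167.  112.] rot [-0.006  0.002 -0.002]  d [-4.9  0.2  7.5]
[ 537. -171.  104.] rot [-0.006  0.002 -0.002]  d [-8.9  0.2 15.8]
[ 537. -174.   95.] rot [-0.006  0.002 -0.002]  d [-12.3   0.3  24.4]
[ 537. -177.   87.] rot [-0.006  0.002 -0.002]  d [-15.1   0.3  33. ]
[ 537. -179.   78.] rot [-0.006  0.002 -0.002]  d [-17.3   0.4  41.9]
[ 537. -181.   69.] rot [-0.006  0.002 -0.002]  d [-18.9   0.5  50.7]
[ 537. -182.   60.] rot [-0.006  0.002 -0.002]  d [-19.9   0.5  59.7]
[ 537. -182.   51.] rot [-0.006  0.002 -0.002]  d [-20.2   0.6  68.6]
[ 537. -182.   42.] rot [-0.006  0.002 -0.002]  d [-20.    0.6  77.5]
```

```bash
python3 jog.py '0 0 0 -5 0 7.5 0;0 0 0 -9 0 16 0;0 0 0 -12 0 24 0;0 0 0 -15 0 33 0;0 0 0 -17 0 42 0;0 0 0 -19 0 51 0;0 0 0 -20 0 60 0;0 0 0 -20 0 69 0'
python3 jog.py '0 0 0 0 0 3 0;0 0 0 0 0 6 0;0 0 0 0 0 9 0;0 0 0 0 0 10 0'
```

```text
time_s: 11.6
eef_pos: [536.5, -181.6, 50.5]
ee_rot: [-3.135, 0.001, 1.582]
ft_force: [-0.5, -0.2, 0.1]
grip_width: 0.0
finger_force: 0.3
time_s: 12.0
eef_pos: [536.7, -181.5, 41.9]
ee_rot: [-3.135, 0.001, 1.582]
ft_force: [-3.5, 0.8, 8.2]
grip_width: 0.004
finger_force: 4.1
```

```bash
python3 jog.py '0 0 0 0 0 1 0;0 0 0 0 0 1.5 0;0 0 0 0 0 1.5 0'
python3 jog.py '0 0 0 0 0 -10 0;0 0 0 0 0 -40 0;0 0 0 0 0 -90 0;0 0 0 0 0 -140 0;0 0 0 100 0 -150 0;0 0 0 150 0 -150 0;0 0 0 200 0 -150 0;0 0 0 200 0 -150 0'
python3 jog.py '0 0 0 50 0 0 0;0 0 0 100 0 0 0;0 0 0 150 0 0 0;0 0 0 200 0 0 0;0 0 0 200 0 0 0;0 0 0 200 0 0 0'
python3 - <<'E'
from h import *
import cv2
f=r.grab_frame("scene")[:,:,::-1]; g=r.grab_frame("top")[:,:,::-1]
a=np.hstack([f[205:355,240:440],g[195:345,285:485]])
cv2.imwrite("pics/c1.png",cv2.resize(a,None,fx=2,fy=2,interpolation=cv2.INTER_CUBIC))
E
```

```text
time_s: 12.3
eef_pos: [536.7, -181.5, 41.9]
ee_rot: [-3.135, 0.001, 1.582]
ft_force: [-5.6, 2.7, 11.2]
grip_width: -0.003
finger_force: 5.7
time_s: 13.1
eef_pos: [535.1, 20.0, 190.4]
ee_rot: [-3.138, 0.002, 1.581]
ft_force: [0.9, -0.1, -0.4]
grip_width: -0.001
finger_force: 0.0
time_s: 13.7
eef_pos: [532.7, 219.4, 189.4]
ee_rot: [-3.136, 0.002, 1.585]
ft_force: [0.9, -0.2, -0.4]
grip_width: -0.001
finger_force: 0.0
```

View pics/c1.png

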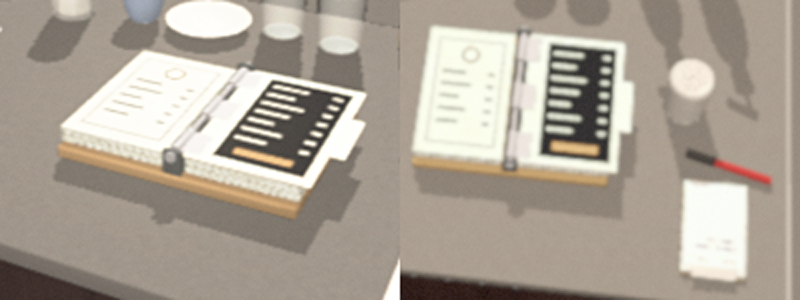

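The leaf lies flat on the right with its tab at (627,107). The shaker is upright at (690,90) and well clear, and everything else is in place. Handing in.

```bash
python3 -c "
from bench import r
print(r.close_job())"
```

```text
the job is handed in; nothing more can be done
None
```

I pushed the cocoa shaker upright to about 43 mm clear of the tab, then turned the leaf over the spine and pressed it flat; the job is handed in at about 14 s, with nothing else seen to move.

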